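# Push the heel block home on the setting ramp

## Task

Lay the striped maple heel block gently on the open lower part of the setting ramp, lengthwise, and let go of it. Then push it up the ramp between the brass rails, without lifting it off the ramp, until it sits square against the steel plate of the top stop, whose setting differs each time; press it home for about half a second with a steady push of roughly 8 newtons, never more than 12, and leave it there, touching nothing. Do not disturb the eyelet tin, the brass gauge, the punch or the jar.

Things in the scene. Friction and masses are not known exactly. Their poses are not given: they have to be found in the camera images.
- heel_block_center (a point): Centre (half-way up) of the loose maple heel block: a pale wooden block 70 x 50 x 36 mm (its own x, y, z) with two dark stripes round it across its length, lying flat on the bench at the start; steel-cored, 200 to 325 g. x runs along its 70 mm length, y along its 50 mm width (grip across this), z up. Either end may face the stop.
- ramp_deck: Fixed ramp's waxed wooden surface, 250 long x 90 mm wide, rising 7 degrees towards the top stop, on a green plate 270 x 130 mm. Origin: middle of the surface, 27.5 mm above the bench. x points up the slope (foot edge at x = -125 mm, 12 mm above the bench), y across, z square to the surface. Open, without rails, from x = -125 to -30 mm: the block fits here, centre at x = -80 mm, and stays where it is left.
- rail_mouth (a point): Mouth of the two brass rails, mid-way between them on the sliding surface, at x = -30 mm of ramp_deck and with its axes. The rails are 12 mm high; they flare from about 74 mm apart here to 58 mm apart 25 mm farther up, then run parallel up to the stop and guide the block.
- top_stop: Top stop: a fixed green post, origin at the bottom middle of its downhill face, on the surface 112 mm up from the ramp_deck origin, axes as ramp_deck. It carries a rigid steel stop plate 52 mm wide, 32 mm high whose face stands 12 to 37 mm downhill of the origin: set anew each time, not reported, so feel for it. A brass button in it, 2 mm proud, yields at 0.1 N till flush.
- eyelet_tin: Bystander: round open aluminium tin of black eyelets, 80 mm across, 36 mm high. Origin: centre of its underside.
- sole_gauge: Bystander: flat brass sole gauge with a steel slider, 90 x 45 x 15 mm, long along its x. Origin: under its middle.
- setting_punch: Bystander: square steel setting punch lying on the bench, 100 mm long along its x, 14 mm thick. Origin: under its middle.
- polish_jar: Bystander: small glass jar with a black cap, 60 mm across, 60 mm high. Origin: centre of its underside.
There are look-alikes about, which are no part of the job. Of the things that look like the part that bears heel_block_center, the smallest one is meant.

How it is judged:
By the outcome, as a careful person would: the job done as asked, in the order asked, and still so for the second after the job is handed in, with the robot touching nothing.
It also fails if it takes over 64 s, if anything falls off the work surface, if the arm or the gripper's body presses on something with over 40 N, if the wrist force passes 120 N, or if a joint passes its speed limit or range.

## Robot

A 6-joint arm with a two-finger parallel gripper is mounted at the origin on the work surface. World frame = base frame: x ahead of the robot, y to its left, z up, the work surface at z = 0. Lengths are in m, angles in rad, forces in N, time in s.
With the tool pointing down it reaches from about 0.25 to 0.8 m from the base axis. Payload 8.5 kg.
Tool frame: the origin (TCP) lies at the very end of the fingers, on their centre line; the grasp point (between the pads) lies robot.hold_point_z behind it (robot.hold_point_z is the distance from the TCP to the grasp point, in m); x points along the fingers, z is the direction in which the jaws open and shut, and the axes are right-handed (so a half turn about x gives the same grasp; the last joint's range is limited). The gripper opens to 85 mm and grips with 20 to 120 N. Pads are 22 mm wide; open, the fingers measure 114 mm over their backs; the gripper's body (76 mm by 85 mm) begins 54 mm behind the grasp point. The pads swing forward as they close: fully open they stand 13 mm farther back than shut.
Start: joints at [-1.141, 0.238, -0.013, 1.319, 0, 1.571], TCP at [0.219, -0.477, 0.231] pointing down, gripper open.
Joint ranges: [-2.66, 2.66], [-1.03, 1.9], [-1.14, 1.46], [-1.82, 2.27], [-1.45, 1.34], [-3.14, 3.14]. Speed limits (rad/s): [2.22, 2.22, 2.79, 3.14, 3.14, 3.14].

## Interface

Orientations are given as a unit quaternion [w, x, y, z].
In Python, from station import robot, optics gives the robot as it stands.
- The arm moves only by the tool move_arm, never from a script. Its argument "steps" is a list of rows, each a list of 5 numbers: the shift along the tool's x, y, z in mm, then the turn about the tool's x in degrees, then the opening in per cent of the stroke, from 0 (shut) to 100 (fully open). In form: [[tx, ty, tz, turn, hand], ...]. A call has 1 to 10 rows; each row shifts and turns the commanded pose from where the row before left it, along the tool's axes as they then stand; what a row does not reach is not made up. A row lasts 1/8 s, in which the tool goes at most 62.5 mm and 10.7 degrees, less where a joint would pass 70% of its speed; a pose out of reach is approached as far as the arm can. A call is refused whole if a number of a shift passes 62.5 or a number of a turn 10.7, either way. A call with a gripper value outside its range is refused whole. The fingers move at their own pace and stop on an object; "newtons" is the grip in N (left out, the last holds). Time passes only in rows, so rows that do not move let the fingers close. It gives the time, the measured TCP pose, the force and the opening at its end, in the units of the state.
- robot.observe(): the state, without advancing time (a new reading comes with each control period).
- optics.snapshot(name): name is "scene" or "top"; returns a dict with "pixels" (480x640x3 uint8, red, green, blue), "fx", "fy", "cx", "cy" (pixels), "R" (3x3) and "t" (3): a world point X has camera coordinates R X + t. Camera axes: x right, y down, z forward; pixel columns grow to the right and rows downward; lengths in m; the calibration is good to about 2 mm. A picture is of the moment at which its call begins. There is no depth.
- robot.close_job(): hands the job in, once; it reports no verdict.
The state is a dict: "time_s": time; "joint_positions": joint angles; "qvel": joint speeds; "joint_efforts": joint torques, N m; "tcp_pos": TCP position; "ee_rot": TCP orientation; "force": force on the tool from outside, world axes, zero at the start; "wrist_torque": the same for the moment, N m; "finger_gap": finger opening in m.
Only numpy, scipy, OpenCV 4.12 (cv2) and the standard library are available. Lean on these libraries where they do the work, as an engineer would, in place of code of your own. Each camera call takes 0.05 s, during which the arm holds its last target. There are 200 camera calls.

## Working session

There is one attempt and no reset: what is moved stays moved. The work goes in short steps, Python scripts to look and compute and a tool call to move; the robot and the scene stay as the last step left them, time stands still between calls to the robot, and variables do not carry over. Pictures are saved under pics/ and viewed, on a budget of 10 in all, crops included, one or two more only if the job needs it, and the job is handed in when it is done.

Besides the shell and the picture viewer there is one more tool, called after "Request:" as a command line: name --pt "numbers of a row" for each row, then --argument value for the rest. move_arm: Moves the arm, as the interface text tells. Its arguments: {"type":"object","properties":{"steps":{"type":"array","items":{"type":"array","items":{"type":"number"}}},"newtons":{"type":"number"}},"required":["steps"]}

```bash
ls; mkdir -p pics; python3 - <<'E'
from station import robot, optics
import cv2
for n in("scene","top"):
    s=optics.snapshot(n); cv2.imwrite(f"pics/{n}0.png",s["pixels"][:,:,::-1])
    print(n,s["fx"],s["fy"],s["cx"],s["cy"],s["R"],s["t"])
print(robot.observe(), robot.hold_point_z)
E
```

```text
pics
scene 563.3743425379829 563.3743425379829 307.00307616534053 240.30608045851687 [[-0.58669531  0.80980003  0.00353973]
 [ 0.58424287  0.42629919 -0.69060066]
 [-0.56075742 -0.40310411 -0.72322763]] [ 0.25231563 -0.26129567  1.35582009]
top 470.7325734722406 470.7325734722406 318.9351142900295 236.34877819557417 [[-0.0176177  -0.99956595 -0.02361199]
 [-0.98842052  0.02097128 -0.15028337]
 [ 0.15071331  0.02069092 -0.98836096]] [0.08542155 0.50935261 0.92204175]
{'time_s': 0.1, 'joint_positions': array([-1.14097909e+00,  2.38725564e-01, -1.41406877e-02,  1.31918699e+00,
       -3.21951024e-05,  1.57078111e+00]), 'qvel': array([ 0.00023839,  0.00190993, -0.00057442,  0.00061428,  0.00067064,
       -0.00082953]), 'joint_efforts': array([-7.40243468e-05, -5.39723039e+01,  3.46996665e+01,  1.34131554e-02,
       -7.82184088e-06, -1.18341040e-05]), 'tcp_pos': array([ 0.21861389, -0.47693026,  0.23075079]), 'ee_rot': array([ 0.59474965,  0.38209467,  0.59550997, -0.38163384]), 'force': array([-0.70831918, -0.55811559, -0.81488668]), 'wrist_torque': array([ 0.00109278,  0.03152845, -0.01899559]), 'finger_gap': 0.08532049041701743} 0.0187
```

View pics/top0.png

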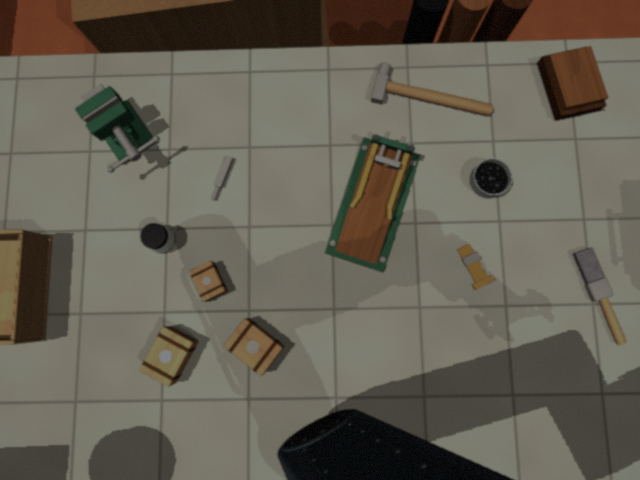

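View pics/scene0.png

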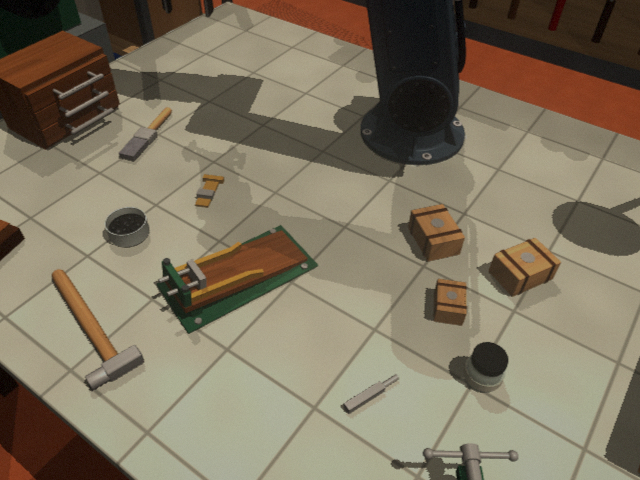

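Three look-alikes are in the top view: A at (208,281), B at (168,355) and C at (255,346). A looks smallest. I'll confirm with measured sizes and an enlarged crop.

```bash
cat > h.py <<'E'
import numpy as np, cv2
from station import robot, optics
def ray(s,u,v,z):
    d=s["R"].T@np.array([(u-s["cx"])/s["fx"],(v-s["cy"])/s["fy"],1]); c=-s["R"].T@s["t"]
    return c+d*(z-c[2])/d[2]
def proj(s,X):
    p=s["R"]@np.asarray(X,float)+s["t"]; return np.array([s["fx"]*p[0]/p[2]+s["cx"],s["fy"]*p[1]/p[2]+s["cy"]])
E
python3 - <<'E'
from h import *
a=cv2.imread("pics/top0.png"); b=cv2.imread("pics/scene0.png")
c1=cv2.resize(a[255:395,130:290],None,fx=3,fy=3,interpolation=cv2.INTER_CUBIC)
c2=cv2.resize(a[125:280,315:430],(312,420),interpolation=cv2.INTER_CUBIC)
cv2.imwrite("pics/crop1.png",np.hstack([c1,c2]))
s=optics.snapshot("top")
hsv=cv2.cvtColor(a,cv2.COLOR_BGR2HSV)
for (u,v) in[(208,281),(168,355),(255,346)]: print(hsv[v+8,u-4],hsv[v,u])
print("green",hsv[250,333],hsv[260,372])
g=cv2.inRange(hsv,(55,80,20),(90,255,200))
for c in cv2.findContours(g,0,2)[0]:
    if cv2.contourArea(c)>300:
        r=cv2.minAreaRect(c); p=cv2.boxPoints(r); print(r,[ray(s,*q,0.005).round(4).tolist() for q in p])
m=cv2.inRange(hsv,(5,60,60),(28,255,255)); m[:250]=0;m[400:]=0;m[:,:130]=0;m[:,290:]=0
m=cv2.morphologyEx(m,3,np.ones((9,9)))
for c in cv2.findContours(m,0,2)[0]:
    if cv2.contourArea(c)>200:
        r=cv2.minAreaRect(c); p=cv2.boxPoints(r); print(r,[ray(s,*q,0.036).round(4).tolist() for q in p])
E
```

```text
[ 17 117 124] [ 19  23 122]
[ 22  63 125] [105  12 133]
[ 18 109 124] [ 17  19 118]
green [ 71 113  63] [ 12 162  88]
((398.0749206542969, 210.71771240234375), (7.091764450073242, 95.5085678100586), 17.878698348999023) [[0.4737, -0.0512, 0.005], [0.6695, -0.1216, 0.005], [0.6643, -0.1359, 0.005], [0.4689, -0.0652, 0.005]]
((347.95001220703125, 195.14999389648438), (6.957010269165039, 94.5521011352539), 18.43494987487793) [[0.5102, 0.0536, 0.005], [0.7059, -0.0155, 0.005], [0.7005, -0.0297, 0.005], [0.5053, 0.0397, 0.005]]
((118.73075866699219, 130.3461456298828), (47.981563568115234, 47.42686462402344), 56.30992889404297) [[0.7809, 0.5906, 0.005], [0.8405, 0.5047, 0.005], [0.7453, 0.4412, 0.005], [0.6873, 0.5262, 0.005]]
((95.76534271240234, 101.07942199707031), (10.57481575012207, 41.698421478271484), 57.2647705078125) [[0.8184, 0.6161, 0.005], [0.8698, 0.5394, 0.005], [0.8481, 0.5254, 0.005], [0.797, 0.6019, 0.005]]
((168.19110107421875, 355.649658203125), (39.585113525390625, 54.74876022338867), 28.610462188720703) [[0.2507, 0.4397, 0.036], [0.3436, 0.3903, 0.036], [0.3052, 0.3192, 0.036], [0.2135, 0.3692, 0.036]]
((253.03927612304688, 346.5836486816406), (50.93476104736328, 37.38520050048828), 38.290164947509766) [[0.296, 0.2734, 0.036], [0.3527, 0.2275, 0.036], [0.2897, 0.1476, 0.036], [0.234, 0.1936, 0.036]]
((206.69021606445312, 280.9122009277344), (35.06119918823242, 25.492708206176758), 65.224853515625) [[0.447, 0.3446, 0.036], [0.4679, 0.2975, 0.036], [0.4026, 0.2665, 0.036], [0.382, 0.3132, 0.036]]
```

View pics/crop1.png

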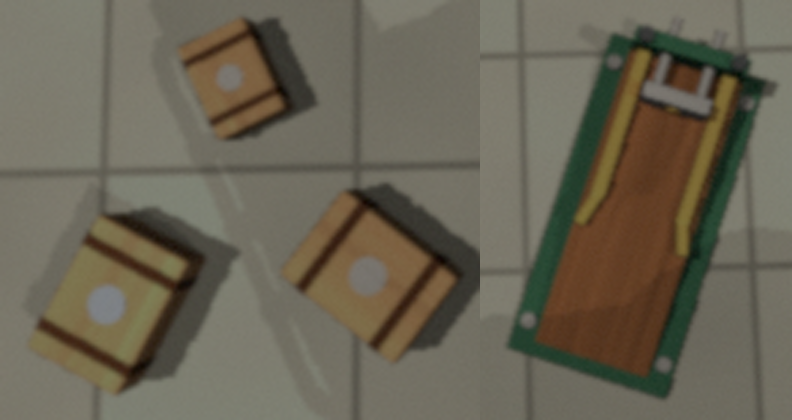

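The crop shows A (left, centred near (233,78) in the crop) clearly smaller. It measures about 72 x 51 mm at z = 36 mm, so it is the one meant; B and C come out around 105 x 81 mm. The stop plate sits downhill of the post on two rods. Next I'll measure the ramp and check the block with the second view.

```bash
python3 - <<'E'
from h import *
s=optics.snapshot("top"); sc=optics.snapshot("scene")
yaw=np.deg2rad(-19.6)
def sub(a,b): return a[:2]-b[:2]
def brown(img,lo,hi,poly):
    hsv=cv2.cvtColor(img,cv2.COLOR_RGB2HSV); m=cv2.inRange(hsv,lo,hi)
    k=np.zeros(m.shape,np.uint8); cv2.fillPoly(k,[np.array(poly)],255); return m&k
# green plate + deck in both views: hull corners
for n,S,poly in (("top",s,[(315,120),(430,120),(430,280),(315,280)]),("scene",sc,[(150,215),(330,215),(330,335),(150,335)])):
    hsv=cv2.cvtColor(S["pixels"],cv2.COLOR_RGB2HSV)
    g=brown(S["pixels"],(55,80,15),(92,255,200),poly)
    d=brown(S["pixels"],(3,120,40),(16,255,200),poly)
    for nm,m,z in(("plate",g,0.004),("deck",d,0.012)):
        m=cv2.morphologyEx(m,2,np.ones((2,2)))
        cs=[c for c in cv2.findContours(m,0,2)[0] if cv2.contourArea(c)>60]
        h=cv2.convexHull(np.vstack(cs)); ap=cv2.approxPolyDP(h,4,True)[:,0]
        print(n,nm); 
        for q in ap: print("  ",q,ray(S,*q,z).round(4)[:2])
# block in scene view, top face at z=.036
X=(0.425,0.3055,0.018)
print("block predicted px scene",proj(sc,(X[0],X[1],.036)),"top",proj(s,(X[0],X[1],.036)))
for n,S,c in(("top",s,(208,281)),("scene",sc,(452,296))):
    hsv=cv2.cvtColor(S["pixels"],cv2.COLOR_RGB2HSV)
    m=cv2.inRange(hsv,(0,0,110),(179,70,255))
    x,y=c; sub_=m[y-14:y+14,x-16:x+16]
    cs=cv2.findContours(sub_,0,2)[0]
    for q in cs:
        if cv2.contourArea(q)>15:
            (cx,cy),r=cv2.minEnclosingCircle(q); print(n,"disc",cx+x-16,cy+y-14,r,ray(S,cx+x-16,cy+y-14,.036).round(4))
E
```

```text
top plate
   [407 146] [ 0.7108 -0.1186]
   [416 168] [ 0.6609 -0.1356]
   [384 270] [ 0.4423 -0.0584]
   [328 253] [0.4804 0.0578]
   [361 151] [ 0.7021 -0.0185]
   [381 139] [ 0.7282 -0.0629]
top deck
   [395 151] [ 0.6975 -0.0909]
   [398 173] [ 0.6484 -0.0953]
   [390 226] [ 0.5339 -0.0736]
   [377 263] [ 0.4565 -0.0436]
   [337 251] [0.4833 0.0389]
   [350 209] [0.5723 0.0093]
   [374 163] [ 0.6718 -0.0449]
   [387 150] [ 0.7001 -0.0739]
scene plate
   [304 273] [0.5154 0.0549]
   [189 333] [ 0.7365 -0.0236]
   [179 318] [ 0.7243 -0.0592]
   [166 267] [ 0.6552 -0.1617]
   [301 268] [0.5088 0.0432]
scene deck
   [307 258] [0.4878 0.0417]
   [193 311] [ 0.7029 -0.0451]
   [184 309] [ 0.7089 -0.0606]
   [202 266] [ 0.6183 -0.1035]
   [239 247] [ 0.5414 -0.0797]
   [283 232] [ 0.4601 -0.0364]
block predicted px scene [452.74144859 294.05385507] top [206.62689351 280.75897039]
top disc 195.0 286.5 8.077847480773926 [0.4138 0.329  0.036 ]
top disc 206.0 280.19999980926514 4.386442184448242 [0.4262 0.3068 0.036 ]
scene disc 451.5 294.5 4.743516445159912 [0.4271 0.3042 0.036 ]
```

```bash
cat >> h.py <<'E'
from scipy.spatial.transform import Rotation as Ro
def rot(st): q=st["ee_rot"]; return Ro.from_quat([q[1],q[2],q[3],q[0]]).as_matrix()
def plan(x,y,z,jaw_deg=None):
    st=robot.observe(); T=rot(st); d=np.array([x,y,z])-st["tcp_pos"]
    print("t",st["time_s"],"delta tool mm",(T.T@d*1000).round(1),"tool axes cols\n",T.round(3),"\nforce",st["force"].round(2),"gap",st["finger_gap"])
    if jaw_deg is not None:
        cur=np.degrees(np.arctan2(T[1,2],T[0,2])); w=(jaw_deg-cur+90)%180-90
        print("jaw now",cur,"world turn",w,"turn about tool x",w*np.sign(T[2,0]),"j",st["joint_positions"].round(2))
E
python3 -c "
from h import *
plan(.4264,.3055,.10,115.4)"
```

```text
t 0.25 delta tool mm [ 131.4  514.9 -624.7] tool axes cols
 [[-0.     0.909  0.417]
 [ 0.001  0.417 -0.909]
 [-1.    -0.    -0.001]] 
force [-0.38  0.05 -0.82] gap 0.08534738067791221
jaw now -65.37290452688538 world turn 0.7729045268853838 turn about tool x -0.7729045268853838 j [-1.14  0.24 -0.01  1.32 -0.    1.57]
```

Request:
move_arm --pt "0 30 -36 -0.8 100" --pt "5 30 -36 0 100" --pt "5 30 -36 0 100" --pt "5 30 -36 0 100" --pt "5 30 -36 0 100" --pt "5 30 -36 0 100" --pt "5 30 -36 0 100" --pt "5 30 -36 0 100" --pt "5 30 -36 0 100" --pt "5 30 -36 0 100"

```text
time_s: 1.5
tcp_pos: [0.336, -0.022, 0.1864]
ee_rot: [0.598, 0.378, 0.597, -0.378]
force: [0.5, -0.6, -0.2]
finger_gap: 0.0852
```

```bash
python3 -c "
from h import *
plan(.4264,.3055,.08,115.4)"
```

```text
t 1.5 delta tool mm [ 106.4  222.2 -257. ] tool axes cols
 [[ 0.001  0.903  0.429]
 [-0.     0.429 -0.903]
 [-1.     0.001  0.   ]] 
force [ 0.46 -0.59 -0.17] gap 0.08516986703330391
jaw now -64.58065062426701 world turn -0.019349375732986118 turn about tool x 0.019349375732986118 j [-0.07 -0.07 -0.47  1.16  0.    2.63]
```

Request:
move_arm --pt "5 0 0 -10.6 100" --pt "5 0 0 -10.6 100" --pt "5 0 0 -10.6 100" --pt "5 0 0 -10.6 100" --pt "5 0 0 -10.6 100" --pt "5 0 0 -10.6 100" --pt "5 0 0 -10.6 100" --pt "5 0 0 -10.6 100" --pt "0 0 0 -10.6 100" --pt "0 0 0 -10.6 100"

```text
time_s: 2.75
tcp_pos: [0.3357, -0.0234, 0.1463]
ee_rot: [0.661, -0.252, 0.661, 0.252]
force: [0.2, -0.0, 0.6]
finger_gap: 0.0852
```

Request:
move_arm --pt "0 0 0 -10.6 100" --pt "0 0 0 -10.6 100" --pt "0 0 0 -10.6 100" --pt "0 0 0 -10.6 100" --pt "0 0 0 -10.6 100" --pt "0 0 0 -10.6 100" --pt "0 0 0 -10.4 100"

```text
time_s: 3.62
tcp_pos: [0.3357, -0.0234, 0.1463]
ee_rot: [0.376, -0.599, 0.376, 0.599]
force: [-0.3, 0.9, -0.1]
finger_gap: 0.0854
```

```bash
python3 -c "
from h import *
plan(.4264,.3055,.08,115.4)"
```

```text
t 3.625 delta tool mm [  66.4 -224.7  256.8] tool axes cols
 [[-0.    -0.901 -0.435]
 [ 0.    -0.435  0.901]
 [-1.    -0.     0.   ]] 
force [-0.3   0.91 -0.06] gap 0.0854021910677863
jaw now 115.7707714142141 world turn -0.3707714142140901 turn about tool x 0.3707714142140901 j [-0.07 -0.03 -0.55  1.05  0.   -0.52]
```

Request:
move_arm --pt "0 -28 32 0.4 100" --pt "0 -28 32 0 100" --pt "0 -28 32 0 100" --pt "0 -28 32 0 100" --pt "5 -28 32 0 100" --pt "5 -28 32 0 100" --pt "5 -28 32 0 100" --pt "5 -28 32 0 100" --pt "10 0 0 0 100" --pt "0 0 0 0 100"

```text
time_s: 4.88
tcp_pos: [0.4291, 0.3025, 0.1152]
ee_rot: [0.379, -0.596, 0.381, 0.597]
force: [-0.2, -0.6, 0.3]
finger_gap: 0.085
```

```bash
python3 -c "
from h import *
plan(.4264,.3055,.003,115.4)
s=optics.snapshot('scene');im=s['pixels'][220:360,380:560,::-1]
t=optics.snapshot('top');it=t['pixels'][230:370,130:310,::-1]
cv2.imwrite('pics/pre.png',cv2.resize(np.hstack([im,it]),None,fx=2.2,fy=2.2,interpolation=2))"
```

```text
t 4.875 delta tool mm [112.2   0.8   3.9] tool axes cols
 [[-0.002 -0.906 -0.423]
 [-0.002 -0.423  0.906]
 [-1.     0.003 -0.001]] 
force [-0.18 -0.64  0.28] gap 0.0849598499701227
jaw now 115.04965703359873 world turn 0.3503429664012714 turn about tool x -0.3503429664012714 j [ 0.61  0.31 -0.23  1.04 -0.    0.18]
```

View pics/pre.png

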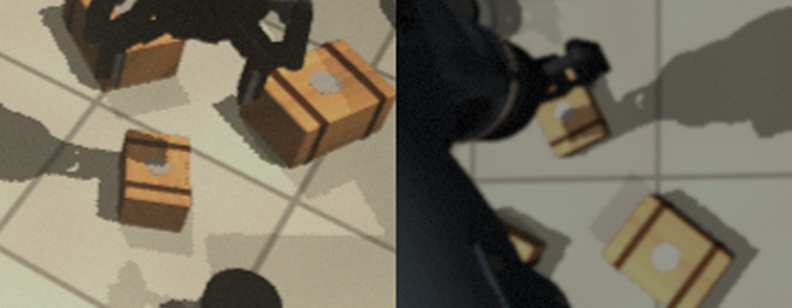

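The view shows the gripper straddling above block A, which is untouched at crop (157,180); the path is clear. Descending.

Request:
move_arm --pt "15 1 4 -0.3 100" --pt "20 0 0 0 100" --pt "20 0 0 0 100" --pt "20 0 0 0 100" --pt "14 0 0 0 100" --pt "10 0 0 0 100" --pt "6 0 0 0 100" --pt "3 0 0 0 100" --pt "1 0 0 0 100" --pt "0 0 0 0 100"

```text
time_s: 6.22
tcp_pos: [0.4277, 0.3067, 0.0076]
ee_rot: [-0.378, 0.597, -0.378, -0.597]
force: [0.5, -0.1, 0.7]
finger_gap: 0.0857
```

Request:
move_arm --pt "0 0 0 0 50" --pt "0 0 0 0 50" --pt "0 0 0 0 50" --pt "0 0 0 0 50" --pt "0 0 0 0 50" --pt "0 0 0 0 50" --newtons 25

```text
time_s: 6.98
tcp_pos: [0.4277, 0.3066, 0.0076]
ee_rot: [-0.378, 0.597, -0.378, -0.597]
force: [-0.3, -1.2, 5.3]
finger_gap: 0.0496
```

Request:
move_arm --pt "0 0 0 0 45" --pt "-5 0 0 0 45" --pt "-15 0 0 0 45" --pt "-20 0 0 0 45" --pt "-20 0 0 0 45" --pt "-20 0 0 0 45" --pt "-15 0 0 0 45" --pt "-5 0 0 0 45" --pt "0 0 0 0 45" --pt "0 0 0 0 45" --newtons 25

```text
time_s: 8.22
tcp_pos: [0.4272, 0.3063, 0.1067]
ee_rot: [0.378, -0.597, 0.379, 0.598]
force: [-0.2, -0.7, -2.1]
finger_gap: 0.0495
```

```bash
python3 -c "
from h import *
plan(.512,-.0145,.09,70.5)
a=70.5;y=np.array([np.cos(np.radians(a)),np.sin(np.radians(a))]);print(y)"
```

```text
t 8.225 delta tool mm [  16.8   60.5 -326.2] tool axes cols
 [[-0.001 -0.904 -0.428]
 [-0.001 -0.428  0.904]
 [-1.     0.001 -0.   ]] 
force [-0.16 -0.73 -2.1 ] gap 0.04952486004647787
jaw now 115.32383392502425 world turn -44.823833925024246 turn about tool x 44.823833925024246 j [ 0.62  0.31 -0.24  1.02  0.    0.18]
[0.33380686 0.94264149]
```

Request:
move_arm --pt "0 3 -16 0 45" --pt "0 6 -30 0 45" --pt "0 7 -38 0 45" --pt "0 8 -40 0 45" --pt "0 8 -40 0 45" --pt "0 8 -40 0 45" --pt "0 8 -40 0 45" --pt "0 6 -36 0 45" --pt "0 4 -28 0 45" --pt "0 2 -18 0 45"

```text
time_s: 9.48
tcp_pos: [0.5125, -0.0156, 0.1069]
ee_rot: [0.379, -0.597, 0.379, 0.597]
force: [0.5, 1.1, -2.8]
finger_gap: 0.0494
```

Request:
move_arm --pt "0 0 0 7 45" --pt "0 0 0 9 45" --pt "0 0 0 10 45" --pt "0 0 0 10 45" --pt "0 0 0 8.8 45" --pt "0 0 0 0 45" --pt "0 0 0 0 45"

```text
time_s: 10.35
tcp_pos: [0.5126, -0.0138, 0.1072]
ee_rot: [0.577, -0.409, 0.577, 0.409]
force: [-1.2, -0.3, -2.1]
finger_gap: 0.0494
```

```bash
python3 -c "
from h import *
plan(.512,-.0145,.05,70.5)
s=optics.snapshot('scene');im=s['pixels'][180:340,140:340,::-1]
t=optics.snapshot('top');it=t['pixels'][120:280,290:440,::-1]
cv2.imwrite('pics/pl.png',cv2.resize(np.hstack([im,it]),None,fx=2.2,fy=2.2,interpolation=2))"
```

```text
t 10.35 delta tool mm [57.2  0.3 -0.9] tool axes cols
 [[-0.    -0.944  0.33 ]
 [ 0.     0.33   0.944]
 [-1.     0.     0.   ]] 
force [-1.2  -0.29 -2.11] gap 0.04936136407720531
jaw now 70.72501781144945 world turn -0.22501781144944744 turn about tool x 0.22501781144944744 j [-0.03  0.29 -0.27  1.01  0.    0.31]
```

View pics/pl.png

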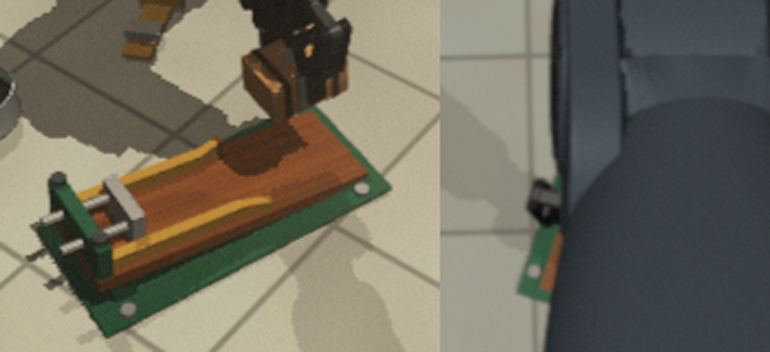

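The scene view shows the block held level over the open lower deck, roughly centred and lined up with the rails. The stop plate is at crop (125,207), well downhill of the post. Lowering until the uphill edge touches.

Request:
move_arm --pt "8 0 -1 0.2 45" --pt "15 0 0 0 45" --pt "18 0 0 0 45" --pt "14 0 0 0 45" --pt "10 0 0 0 45" --pt "5 0 0 0 45" --pt "2 0 0 0 45" --pt "0 0 0 0 45" --newtons 20

```text
time_s: 11.45
tcp_pos: [0.5127, -0.0147, 0.0355]
ee_rot: [0.578, -0.407, 0.578, 0.407]
force: [-0.5, -0.3, -2.2]
finger_gap: 0.0496
```

Request:
move_arm --pt "1 0 0 0 45" --pt "1 0 0 0 45" --pt "1 0 0 0 45" --pt "1 0 0 0 45" --pt "0 0 0 0 45"

```text
time_s: 12.08
tcp_pos: [0.5124, -0.0147, 0.0312]
ee_rot: [0.578, -0.407, 0.578, 0.407]
force: [0.1, -0.7, -3.1]
finger_gap: 0.0498
```

Request:
move_arm --pt "1 0 0 0 45" --pt "0.8 0 0 0 45" --pt "0 0 0 0 45"

```text
time_s: 12.45
tcp_pos: [0.5124, -0.0147, 0.0295]
ee_rot: [0.578, -0.407, 0.578, 0.407]
force: [-0.1, 0.1, -3.0]
finger_gap: 0.0495
```

Request:
move_arm --pt "0.7 0 0 0 45" --pt "0.7 0 0 0 45" --pt "0 0 0 0 45"

```text
time_s: 12.82
tcp_pos: [0.5123, -0.0146, 0.0288]
ee_rot: [0.578, -0.407, 0.578, 0.407]
force: [-4.4, 1.0, 9.0]
finger_gap: 0.0499
```

Request:
move_arm --pt "0.7 0 0 0 45" --pt "0.7 0 0 0 45" --pt "0 0 0 0 45"

```text
time_s: 13.2
tcp_pos: [0.5121, -0.0144, 0.0275]
ee_rot: [0.578, -0.407, 0.578, 0.407]
force: [-5.2, 1.6, 9.9]
finger_gap: 0.0498
```

Request:
move_arm --pt "0.6 0 0 0 45" --pt "0.6 0 0 0 45" --pt "0 0 0 0 45"

```text
time_s: 13.58
tcp_pos: [0.512, -0.0144, 0.0263]
ee_rot: [0.578, -0.407, 0.578, 0.408]
force: [-5.6, 0.9, 10.0]
finger_gap: 0.0496
```

Request:
move_arm --pt "0.5 0 0 0 45" --pt "0.5 0 0 0 45" --pt "0 0 0 0 45"

```text
time_s: 13.95
tcp_pos: [0.5122, -0.0144, 0.0253]
ee_rot: [0.578, -0.407, 0.578, 0.407]
force: [-5.0, 1.8, 9.8]
finger_gap: 0.0497
```

```bash
python3 -c "
from h import *
s=optics.snapshot('scene');im=s['pixels'][180:330,150:340,::-1]
cv2.imwrite('pics/pl2.png',cv2.resize(im,None,fx=4,fy=4,interpolation=2))
print(robot.observe()['wrist_torque'])"
```

```text
[ 0.2521899   0.81040109 -0.06583165]
```

View pics/pl2.png

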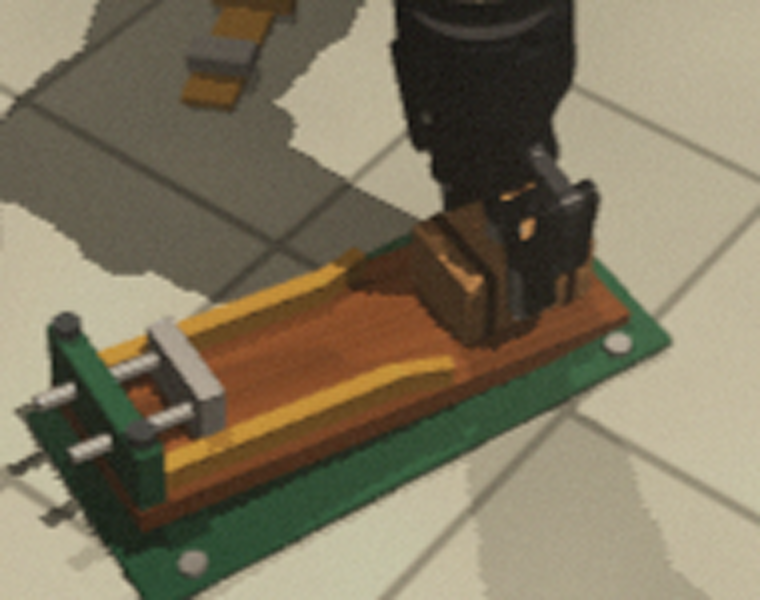

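The block's nose is on the deck at (470,335), behind the rail mouth and between the rail lines. The contact force is steady, so it is still pivoting in the grip. A little more until it lies flat.

Request:
move_arm --pt "0.4 0 0 0 45" --pt "0.4 0 0 0 45" --pt "0 0 0 0 45"

```text
time_s: 14.38
tcp_pos: [0.5121, -0.0143, 0.0246]
ee_rot: [0.578, -0.407, 0.578, 0.408]
force: [-6.1, 2.3, 11.3]
finger_gap: 0.0495
```

Request:
move_arm --pt "0.3 0 0 0 45" --pt "0.3 0 0 0 45" --pt "0 0 0 0 45"

```text
time_s: 14.75
tcp_pos: [0.512, -0.0143, 0.0245]
ee_rot: [0.578, -0.407, 0.578, 0.407]
force: [-8.2, 1.9, 17.6]
finger_gap: 0.0498
```

Force rose from 11 to 18 N with no further travel, so the block is flat. I'll relieve the load and open.

Request:
move_arm --pt "-0.5 0 0 0 45" --pt "-0.3 0 0 0 45" --pt "0 0 0 0 45" --pt "0 0 0 0 62" --pt "0 0 0 0 66" --pt "0 0 0 0 75" --pt "0 0 0 0 100" --pt "0 0 0 0 100" --pt "0 0 0 0 100"

```text
time_s: 15.88
tcp_pos: [0.5124, -0.0147, 0.0239]
ee_rot: [0.578, -0.407, 0.578, 0.407]
force: [-0.8, -0.2, -0.3]
finger_gap: 0.0855
```

Request:
move_arm --pt "-3 0 0 0 100" --pt "-8 0 0 0 100" --pt "-15 0 0 0 100" --pt "-20 0 0 0 100" --pt "-25 0 0 0 100" --pt "-20 0 0 0 100" --pt "0 10 0 0 25" --pt "0 30 0 0 25" --pt "0 30 0 0 25" --pt "0 10 0 0 25"

```text
time_s: 17.12
tcp_pos: [0.4347, 0.0127, 0.1145]
ee_rot: [0.578, -0.407, 0.578, 0.408]
force: [1.0, -0.1, -0.2]
finger_gap: 0.0213
```

```bash
python3 -c "
from h import *
plan(.512,-.0145,.05,70.5)
s=optics.snapshot('scene');im=s['pixels'][180:330,150:340,::-1]
cv2.imwrite('pics/pl3.png',cv2.resize(im,None,fx=4,fy=4,interpolation=2))"
```

```text
t 17.125 delta tool mm [ 64.3 -82.    0.4] tool axes cols
 [[-0.002 -0.942  0.336]
 [ 0.     0.336  0.942]
 [-1.     0.002 -0.   ]] 
force [ 0.98 -0.12 -0.23] gap 0.021301606536622095
jaw now 70.36132165003485 world turn 0.13867834996514716 turn about tool x -0.13867834996514716 j [ 0.03  0.16 -0.43  0.98  0.    0.37]
```

View pics/pl3.png

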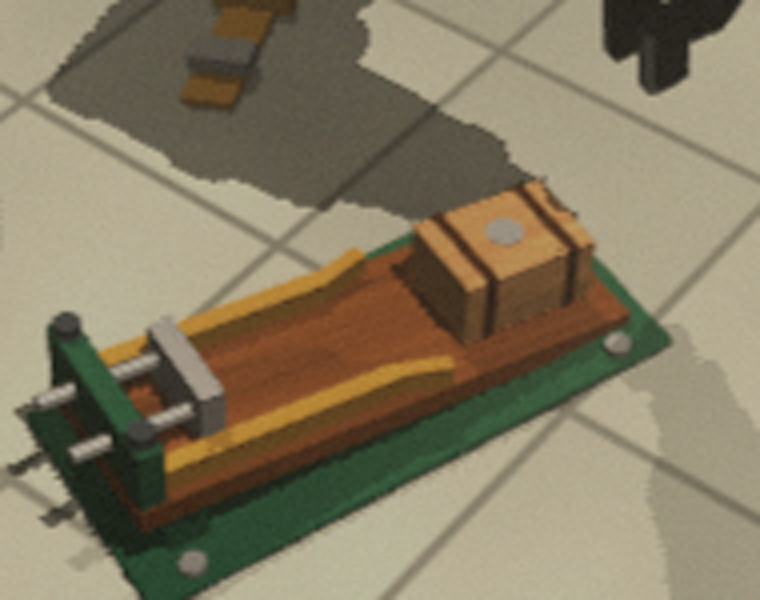

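```bash
python3 -c "
from h import *
s=optics.snapshot('scene');t=optics.snapshot('top')
a=np.radians(-19.5);ux=np.array([np.cos(a),np.sin(a)]);uy=np.array([-ux[1],ux[0]])
def sh(n,S,u,v,z):
    p=ray(S,u,v,z)[:2];print(n,p.round(4),'along %.4f lat %.4f'%(p@ux,p@uy))
sh('disc',s,276,237.75,.0535)
sh('plateL',s,193,259.5,.0695);sh('plateR',s,206.3,278,.0695)
sh('topplate a',t,374.7,161.2,.0695);sh('topplate b',t,399,167.4,.0695)
sh('top low a',t,374.7,161.2,.037);sh('top low b',t,399,167.4,.037)
sh('block front top L',s,150+413/4,180+226/4,.0575);sh('block front top R',s,150+463/4,180+286/4,.0575)
sh('railmouth far',s,150+362/4,180+252/4,.0358);sh('railmouth near',s,150+451/4,180+361/4,.0358)
sh('postbase L',s,150+165/4,180+497/4,.041)
"
```

```text
disc [ 0.5111 -0.0119] along 0.4858 lat 0.1594
plateL [ 0.6489 -0.0857] along 0.6403 lat 0.1358
plateR [ 0.666  -0.0385] along 0.6407 lat 0.1860
topplate a [ 0.6576 -0.0406] along 0.6334 lat 0.1813
topplate b [ 0.6434 -0.0889] along 0.6362 lat 0.1310
top low a [ 0.6679 -0.044 ] along 0.6442 lat 0.1815
top low b [ 0.6532 -0.094 ] along 0.6471 lat 0.1294
block front top L [ 0.5361 -0.045 ] along 0.5204 lat 0.1365
block front top R [ 0.5517 -0.0031] along 0.5211 lat 0.1812
railmouth far [ 0.5477 -0.068 ] along 0.5390 lat 0.1188
railmouth near [0.5753 0.0077] along 0.5398 lat 0.1993
postbase L [ 0.7076 -0.0388] along 0.6800 lat 0.1996
```

The block lies flat and square on the open deck, with disc at (504,231) in the crop, and the lateral fit agrees: block 159, rails 159, plate 161 mm. Estimated travel to the stop plate is about 120 mm along the slope. Going down behind the block now.

Request:
move_arm --pt "15 0 2.5 0 25" --pt "20 0 0 0 25" --pt "20 0 0 0 25" --pt "15 0 0 0 25" --pt "10 0 0 0 25" --pt "4 0 0 0 25" --pt "0 -10 0 0 25" --pt "0 -10 0 0 25" --pt "0 -5 0 0 25" --pt "0 0 0 0 25"

```text
time_s: 18.52
tcp_pos: [0.4621, 0.006, 0.0311]
ee_rot: [0.578, -0.407, 0.578, 0.407]
force: [-0.3, 0.9, -0.0]
finger_gap: 0.0217
```

Request:
move_arm --pt "0 -2 0 0 25" --pt "0 -1.5 0 0 25" --pt "0 -1.5 0 0 25" --pt "0 0 0 0 25"

```text
time_s: 19.02
tcp_pos: [0.4662, 0.0045, 0.0309]
ee_rot: [0.578, -0.407, 0.578, 0.407]
force: [0.6, 0.4, -0.3]
finger_gap: 0.0215
```

```bash
cat >> h.py <<'E'
a_=np.radians(-19.5);ux=np.array([np.cos(a_),np.sin(a_)]);uy=np.array([-ux[1],ux[0]])
def st():
    o=robot.observe();p=o["tcp_pos"];f=o["force"];T=rot(o)
    print("t %.2f along %.4f lat %.4f z %.4f | F along %.2f lat %.2f z %.2f jaw %.2f"%(o["time_s"],p[:2]@ux,p[:2]@uy,p[2],f[:2]@ux,f[:2]@uy,f[2],np.degrees(np.arctan2(T[1,2],T[0,2]))), T[:,1].round(4))
E
python3 -c "
from h import *
st()"
```

```text
t 19.02 along 0.4380 lat 0.1599 z 0.0309 | F along 0.40 lat 0.57 z -0.28 jaw 70.32 [-0.9416  0.3367  0.    ]
```

Request:
move_arm --pt "-0.12 -1 0 0 25" --pt "-0.12 -1 0 0 25" --pt "-0.12 -1 0 0 25" --pt "-0.12 -1 0 0 25" --pt "-0.12 -1 0 0 25" --pt "-0.24 -2 0 0 25" --pt "-0.36 -3 0 0 25" --pt "-0.36 -3 0 0 25" --pt "-0.36 -3 0 0 25" --pt "-0.24 -2 0 0 25"

```text
time_s: 20.27
tcp_pos: [0.4834, -0.0017, 0.0331]
ee_rot: [0.578, -0.407, 0.578, 0.407]
force: [-0.6, 0.9, 0.4]
finger_gap: 0.0213
```

```bash
python3 -c "
from h import *
st()
s=optics.snapshot('scene')
cv2.imwrite('pics/p4.png',cv2.resize(s['pixels'][180:330,150:340,::-1],None,fx=4,fy=4,interpolation=2))"
```

```text
t 20.27 along 0.4562 lat 0.1598 z 0.0331 | F along -0.81 lat 0.64 z 0.45 jaw 70.32 [-0.9416  0.3368 -0.    ]
```

View pics/p4.png

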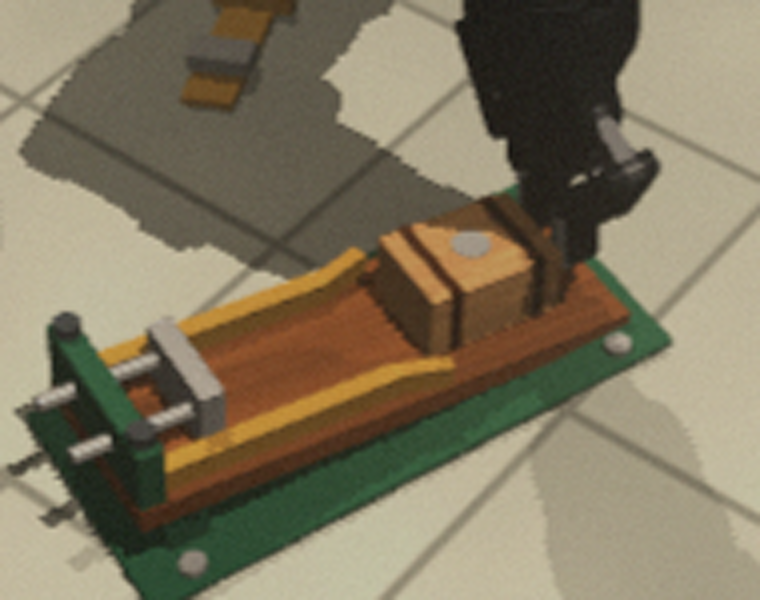

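The block has moved up, flat and straight, with its nose at the rail mouth and disc at crop (470,243). Working out the remaining travel.

```bash
python3 -c "
from h import *
s=optics.snapshot('scene')
p=ray(s,150+470/4,180+243/4,.0555)[:2];print(p@ux,p@uy)
p=ray(s,150+380/4,180+238/4,.0595)[:2];print('frontL',p@ux,p@uy)
p=ray(s,150+432/4,180+300/4,.0595)[:2];print('frontR',p@ux,p@uy)"
```

```text
0.5035848331752565 0.15875152416074906
frontL 0.5375137814598502 0.13635263898136962
frontR 0.537709995424068 0.18226250678450556
```

Request:
move_arm --pt "-0.36 -3 0 0 25" --pt "-0.36 -3 0 0 25" --pt "-0.36 -3 0 0 25" --pt "-0.36 -3 0 0 25" --pt "-0.36 -3 0 0 25" --pt "-0.36 -3 0 0 25" --pt "-0.36 -3 0 0 25" --pt "-0.36 -3 0 0 25" --pt "-0.36 -3 0 0 25" --pt "-0.36 -3 0 0 25"

```text
time_s: 21.62
tcp_pos: [0.5116, -0.0118, 0.0367]
ee_rot: [0.578, -0.407, 0.578, 0.407]
force: [-1.3, 0.6, 1.9]
finger_gap: 0.0213
```

Request:
move_arm --pt "-0.37 -3 0 0 25" --pt "-0.37 -3 0 0 25" --pt "-0.37 -3 0 0 25" --pt "-0.37 -3 0 0 25" --pt "-0.37 -3 0 0 25" --pt "-0.37 -3 0 0 25" --pt "-0.37 -3 0 0 25" --pt "-0.37 -3 0 0 25" --pt "-0.37 -3 0 0 25" --pt "-0.37 -3 0 0 25"

```text
time_s: 22.88
tcp_pos: [0.5398, -0.0218, 0.0404]
ee_rot: [0.578, -0.407, 0.578, 0.407]
force: [-2.0, -0.0, 1.4]
finger_gap: 0.0216
```

Request:
move_arm --pt "-0.37 -3 0 0 25" --pt "-0.37 -3 0 0 25" --pt "-0.37 -3 0 0 25" --pt "-0.37 -3 0 0 25" --pt "-0.37 -3 0 0 25" --pt "-0.37 -3 0 0 25" --pt "-0.37 -3 0 0 25" --pt "-0.37 -3 0 0 25" --pt "-0.24 -2 0 0 25" --pt "-0.12 -1 0 0 25"

```text
time_s: 24.12
tcp_pos: [0.5651, -0.0309, 0.0437]
ee_rot: [0.578, -0.407, 0.578, 0.407]
force: [-1.0, 1.3, 1.3]
finger_gap: 0.0216
```

```bash
python3 -c "
from h import *
st()
s=optics.snapshot('scene')
cv2.imwrite('pics/p5.png',cv2.resize(s['pixels'][190:310,160:300,::-1],None,fx=5,fy=5,interpolation=2))"
```

```text
t 24.12 along 0.5431 lat 0.1595 z 0.0437 | F along -1.38 lat 0.86 z 1.28 jaw 70.32 [-9.416e-01  3.367e-01  1.000e-04]
```

View pics/p5.png

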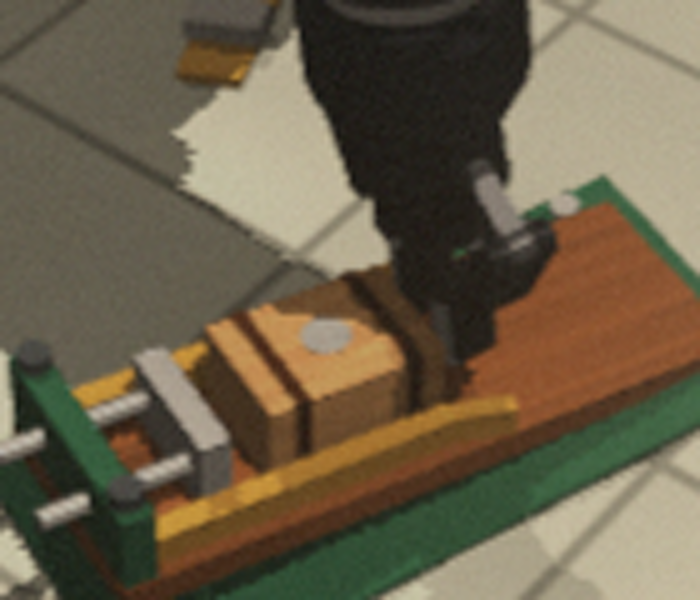

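The block is between the rails, square to the plate; about 16 mm remain between its front edge (205,325)–(268,412) and the plate face. From here I creep.

Request:
move_arm --pt "-0.12 -1 0 0 25" --pt "-0.12 -1 0 0 25" --pt "-0.12 -1 0 0 25" --pt "-0.12 -1 0 0 25" --pt "-0.12 -1 0 0 25" --pt "-0.12 -1 0 0 25" --pt "-0.12 -1 0 0 25" --pt "-0.12 -1 0 0 25" --pt "-0.12 -1 0 0 25" --pt "-0.06 -0.5 0 0 25"

```text
time_s: 25.42
tcp_pos: [0.5741, -0.0341, 0.0448]
ee_rot: [0.578, -0.407, 0.578, 0.407]
force: [-1.5, 0.3, 1.0]
finger_gap: 0.0213
```

Request:
move_arm --pt "-0.06 -0.5 0 0 25" --pt "-0.06 -0.5 0 0 25" --pt "-0.06 -0.5 0 0 25" --pt "-0.06 -0.5 0 0 25"

```text
time_s: 25.92
tcp_pos: [0.5759, -0.0347, 0.0451]
ee_rot: [0.578, -0.407, 0.578, 0.407]
force: [-1.7, 0.5, 0.9]
finger_gap: 0.0212
```

Request:
move_arm --pt "-0.06 -0.5 0 0 25" --pt "-0.06 -0.5 0 0 25"

```text
time_s: 26.18
tcp_pos: [0.5768, -0.0351, 0.0452]
ee_rot: [0.578, -0.407, 0.578, 0.407]
force: [-1.3, 0.8, 1.0]
finger_gap: 0.0213
```

```bash
python3 -c "
from h import *
st()"
```

```text
t 26.18 along 0.5554 lat 0.1595 z 0.0452 | F along -1.48 lat 0.35 z 1.04 jaw 70.32 [-9.416e-01  3.367e-01  2.000e-04]
```

Request:
move_arm --pt "-0.03 -0.25 0 0 25" --pt "-0.03 -0.25 0 0 25" --pt "0 0 0 0 25"

```text
time_s: 26.55
tcp_pos: [0.5773, -0.0352, 0.0452]
ee_rot: [0.578, -0.407, 0.578, 0.407]
force: [-1.4, 0.1, 0.3]
finger_gap: 0.0213
```

Request:
move_arm --pt "-0.03 -0.25 0 0 25" --pt "-0.03 -0.25 0 0 25" --pt "0 0 0 0 25"

```text
time_s: 26.92
tcp_pos: [0.5778, -0.0354, 0.0453]
ee_rot: [0.578, -0.407, 0.578, 0.407]
force: [-1.8, 0.7, 1.7]
finger_gap: 0.0213
```

Request:
move_arm --pt "-0.03 -0.25 0 0 25" --pt "-0.03 -0.25 0 0 25" --pt "0 0 0 0 25"

```text
time_s: 27.3
tcp_pos: [0.5782, -0.0356, 0.0454]
ee_rot: [0.578, -0.407, 0.578, 0.407]
force: [-1.8, 0.4, 1.9]
finger_gap: 0.0217
```

Request:
move_arm --pt "-0.03 -0.25 0 0 25" --pt "-0.03 -0.25 0 0 25" --pt "0 0 0 0 25"

```text
time_s: 27.68
tcp_pos: [0.5785, -0.0357, 0.0454]
ee_rot: [0.578, -0.407, 0.578, 0.407]
force: [-3.5, 1.5, 1.2]
finger_gap: 0.0213
```

Force along the ramp is up to 3.8 N, so contact has begun. Finer steps.

Request:
move_arm --pt "-0.02 -0.2 0 0 25" --pt "0 0 0 0 25"

```text
time_s: 27.92
tcp_pos: [0.5785, -0.0357, 0.0454]
ee_rot: [0.578, -0.407, 0.578, 0.407]
force: [-4.6, 2.3, 2.9]
finger_gap: 0.0213
```

```bash
python3 -c "
from h import *
st()"
```

```text
t 27.93 along 0.5572 lat 0.1594 z 0.0454 | F along -5.14 lat 0.62 z 2.89 jaw 70.33 [-9.416e-01  3.366e-01  9.000e-04]
```

Request:
move_arm --pt "-0.02 -0.2 0 0 25" --pt "0 0 0 0 25"

```text
time_s: 28.18
tcp_pos: [0.5785, -0.0358, 0.0454]
ee_rot: [0.578, -0.407, 0.578, 0.408]
force: [-5.6, 1.9, 3.3]
finger_gap: 0.0215
```

```bash
python3 -c "
from h import *
st()"
```

```text
t 28.18 along 0.5572 lat 0.1594 z 0.0454 | F along -5.96 lat -0.05 z 3.30 jaw 70.33 [-0.9417  0.3366  0.0011]
```

Request:
move_arm --pt "0 -0.2 0 0 25" --pt "0 0 0 0 25"

```text
time_s: 28.42
tcp_pos: [0.5785, -0.0358, 0.0453]
ee_rot: [0.578, -0.407, 0.578, 0.408]
force: [-6.7, 2.2, 4.6]
finger_gap: 0.0211
```

```bash
python3 -c "
from h import *
st()"
```

```text
t 28.43 along 0.5573 lat 0.1594 z 0.0453 | F along -7.04 lat -0.13 z 4.63 jaw 70.33 [-0.9417  0.3366  0.0014]
```

Request:
move_arm --pt "-0.2 -0.2 0 0 25" --pt "0 0 0 0 25"

```text
time_s: 28.68
tcp_pos: [0.5785, -0.0358, 0.0454]
ee_rot: [0.578, -0.407, 0.578, 0.408]
force: [-6.5, 1.9, 3.1]
finger_gap: 0.0215
```

```bash
python3 -c "
from h import *
st()"
```

```text
t 28.68 along 0.5573 lat 0.1593 z 0.0454 | F along -6.73 lat -0.40 z 3.12 jaw 70.33 [-0.9417  0.3366  0.0018]
```

Request:
move_arm --pt "-0.05 -0.25 0 0 25" --pt "0 0 0 0 25"

```text
time_s: 28.92
tcp_pos: [0.5785, -0.0358, 0.0454]
ee_rot: [0.578, -0.407, 0.579, 0.408]
force: [-7.1, 1.1, 2.3]
finger_gap: 0.0212
```

```bash
python3 -c "
from h import *
st()"
```

```text
t 28.93 along 0.5573 lat 0.1593 z 0.0454 | F along -7.04 lat -1.28 z 2.28 jaw 70.33 [-0.9417  0.3365  0.0023]
```

Request:
move_arm --pt "-0.03 -0.2 0 0 25" --pt "0 0 0 0 25" --pt "0 0 0 0 25"

```text
time_s: 29.3
tcp_pos: [0.5785, -0.0359, 0.0454]
ee_rot: [0.577, -0.407, 0.579, 0.408]
force: [-8.1, 2.6, 3.7]
finger_gap: 0.0214
```

Request:
move_arm --pt "0 0 0 0 25" --pt "0 0 0 0 25"

```text
time_s: 29.55
tcp_pos: [0.5785, -0.0359, 0.0454]
ee_rot: [0.577, -0.407, 0.579, 0.408]
force: [-7.1, 3.6, 3.5]
finger_gap: 0.0211
```

```bash
python3 -c "
from h import *
st()"
```

```text
t 29.55 along 0.5573 lat 0.1593 z 0.0454 | F along -7.88 lat 1.00 z 3.52 jaw 70.34 [-0.9417  0.3365  0.0026]
```

Two readings give 8.5 and 7.9 N along the ramp. Holding another 0.6 s, then easing off.

Request:
move_arm --pt "0 0 0 0 25" --pt "0 0 0 0 25" --pt "0 0 0 0 25" --pt "0 0 0 0 25" --pt "0 0 0 0 25"

```text
time_s: 30.18
tcp_pos: [0.5785, -0.0359, 0.0454]
ee_rot: [0.577, -0.407, 0.579, 0.408]
force: [-6.9, 2.6, 2.7]
finger_gap: 0.0215
```

Request:
move_arm --pt "0 0.3 0 0 25" --pt "0 0.3 0 0 25" --pt "0 0.3 0 0 25" --pt "0 0.3 0 0 25" --pt "0 0.5 0 0 25" --pt "0 1 0 0 25" --pt "0 2 0 0 25" --pt "0 4 0 0 25" --pt "0 8 0 0 25" --pt "0 8 0 0 25"

```text
time_s: 31.42
tcp_pos: [0.556, -0.0276, 0.0458]
ee_rot: [0.578, -0.407, 0.578, 0.407]
force: [-0.5, -0.3, -0.1]
finger_gap: 0.0215
```

```bash
python3 -c "
from h import *
st()"
```

```text
t 31.43 along 0.5333 lat 0.1596 z 0.0458 | F along -0.39 lat -0.45 z -0.10 jaw 70.33 [-9.416e-01  3.366e-01  1.000e-04]
```

Clear of the block. Retreating up and back, then a final look.

Request:
move_arm --pt "-5 5 0 0 25" --pt "-15 10 0 0 25" --pt "-25 15 0 0 25" --pt "-30 25 0 0 25" --pt "-30 30 0 0 25" --pt "-20 30 0 0 25" --pt "0 20 0 0 25" --pt "0 0 0 0 25"

```text
time_s: 32.42
tcp_pos: [0.4284, 0.0179, 0.1709]
ee_rot: [0.578, -0.408, 0.578, 0.407]
force: [0.4, -0.2, 0.1]
finger_gap: 0.0215
```

```bash
python3 -c "
from h import *
st()
s=optics.snapshot('scene'); im=s['pixels'][:,:,::-1]
c=cv2.resize(im[225:325,155:275],(480,400),interpolation=2)
b=cv2.resize(im,None,fx=.5,fy=.5,interpolation=3); b=np.vstack([b,np.zeros((160,320,3),np.uint8)])
cv2.imwrite('pics/fin.png',np.hstack([c,b]))
old=cv2.imread('pics/scene0.png')
# bystanders moved? difference vs first picture around each
for n,(u,v) in dict(tin=(126,228),gauge=(208,190),punch=(370,394),jar=(487,368)).items():
    w=im[v-25:v+25,u-25:u+25]; r=cv2.matchTemplate(old[v-33:v+33,u-33:u+33],w,cv2.TM_CCOEFF_NORMED); print(n,cv2.minMaxLoc(r)[1],np.array(cv2.minMaxLoc(r)[3])-8)
"
```

```text
t 32.42 along 0.3978 lat 0.1599 z 0.1709 | F along 0.41 lat -0.07 z 0.12 jaw 70.37 [-9.419e-01  3.359e-01 -4.000e-04]
tin 0.9981113076210022 [0 0]
gauge 0.7589356899261475 [0 0]
punch 0.932058572769165 [0 0]
jar 0.9902890920639038 [0 0]
```

View pics/fin.png

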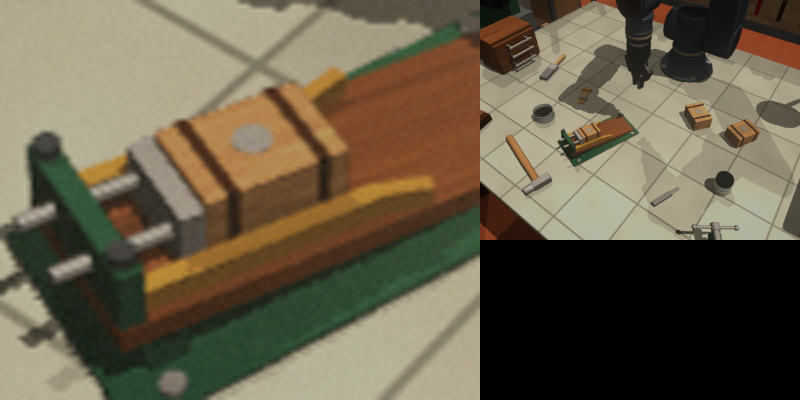

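The block sits flush and square against the stop plate, with contact line (160,135)–(205,240). The arm is well clear, and all four bystanders show zero pixel shift. Handing in.

```bash
python3 -c "
from station import robot
print(robot.close_job())"
```

```text
the job is handed in; nothing more can be done
None
```

The job is handed in, finished at about 32.5 s of the 64 s allowed. The smallest striped block (about 72 x 51 mm measured) is resting against the stop plate with the arm well clear.

- **Placing:** I gripped the block at 20–25 N and lowered its uphill edge onto the open deck. It pivoted flat in the grip; the downward force peaked at about 18 N as it bedded down. I then eased off and let go.
- **Pushing home:** I pushed it up between the rails with the nearly shut fingers behind it and felt the plate. I built the push up to about 8 N and held it for roughly a second. Readings during the hold were 8.5, 7.9 and 7.4 N, with sensor noise of about 1 N; no reading passed 9 N. I also pressed down 2–5 N while doing this.
- **Last checks:** The final picture shows the block flush and square to the plate between the rails, and the wrist force was back near zero. The tin, gauge, punch and jar show no shift against the first picture. The gauge's image match was weak (0.76), which I put down to the arm's shadow crossing it, but its best-match position had not moved.

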